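# Clamp the blood tubes in the mixer for shaking

## Robot

A 7-joint arm with a two-finger parallel gripper is mounted at the origin on a cart in front of the work surface, level with it; the furniture and walls round the work are solid. World frame = base frame: x ahead of the robot, y to its left, z up, the work surface at z = 0. Lengths are in m, angles in rad, forces in N, time in s.
With the tool pointing down it reaches from about 0.4 to 0.85 m from the base axis. Payload 10.4 kg.
Tool frame: the origin (TCP) lies on the centre line of the jaws, within the pads' length; the fingertips stand 8 mm ahead of it and the grasp point (between the pads) lies 11 mm behind it (r.finger_overhang is the distance from the TCP to the fingertips, in m); z points along the fingers, y is the line along which they close (so a half turn about z gives the same grasp; the last joint's range is limited). The gripper opens to 87 mm and grips with 3 to 60 N. Pads are 19 mm wide; open, the fingers measure 117 mm over their backs; the gripper's body (75 mm by 190 mm) begins 51 mm behind the grasp point.
Start: joints at [-1.366, 0.332, -0.065, 1.46, 0.022, 1.35, -0.088], TCP at [0.141, 0.609, 0.231] pointing down, gripper open.
Joint ranges: [-2.6, 2.6], [-0.5, 2.12], [-1.47, 1.34], [0.16, 2.42], [-1.27, 4.41], [0.06, 2.06], [-2.6, 2.6]. Speed limits (rad/s): [2.22, 2.22, 2.79, 2.79, 3.14, 3.14, 3.14].

## Interface

Orientations are given as a unit quaternion [x, y, z, w].
In Python, from bench import r, vision gives the robot as it stands.
- The arm moves only by the tool drive_tool, never from a script. Its argument "series" is a list of rows, each a list of 2 entries, a list of its own where there are three numbers: the shift along the world's x, y, z in cm, then the turn about the world's z in degrees. A call has exactly 10 rows; each row shifts and turns the commanded pose from where the row before left it; what a row does not reach is not made up. A row lasts 1/8 s, in which the tool goes at most 62.5 mm and 10.7 degrees, less where a joint would pass 70% of its speed; a pose out of reach is approached as far as the arm can. A call with a gripper value outside its range is refused whole. "hand" is the closure, from 0 (fully open) to 1 (shut), set as the call begins (left out, the last holds). The fingers move at their own pace and stop on an object; "newtons" is the grip in N (left out, the last holds). Time passes only in rows, so rows that do not move let the fingers close, or fill a call up. It gives the time, the measured TCP pose, the force, the opening and the grip force at its end, in the units of the state.
- r.read_state(): the state, without advancing time (a new reading comes with each control period).
- vision.camera(name): name is "side" or "top" or "wrist"; returns a dict with "color" (400x640x3 uint8, red, green, blue), "intrinsics" (3x3 intrinsics, pixels), "R" (3x3) and "t" (3): a world point X has camera coordinates R X + t; the wrist camera has in their place "mount" (4x4, takes a point from camera to tool coordinates, whose origin is the TCP and whose axes are the flange's). Camera axes: x right, y down, z forward; pixel columns grow to the right and rows downward; lengths in m; the calibration is good to about 2 mm. The wrist camera is an equidistant fisheye: a pixel r from the principal point sees the ray r / f radians off the axis. A picture is of the moment at which its call begins: read the wrist's pose just before it. There is no depth.
- r.close_job(): hands the job in; it is judged then, once.
The state is a dict: "time": time; "joint_positions": joint angles; "joint_vel": joint speeds; "joint_torque": joint torques, N m; "ee_pos": TCP position; "eef_rot": TCP orientation; "ft_force": force on the tool from outside, world axes, zero at the start; "torque": the same for the moment, N m; "width": finger opening in m; "grip_force": force on a finger pad.
Only numpy, scipy, OpenCV 4.12 (cv2) and the standard library are available. Lean on these libraries where they do the work, as an engineer would, in place of code of your own. Each camera call takes 0.05 s, during which the arm holds its last target. There are 200 camera calls.

## Task

Get the tube mixer ready to shake: with a fingertip, press the two blood tubes that stand proud of the others fully home, then push the standing blue-framed cover over from behind so that it flips forward and lies flat over the caps, and last push the yellow latch round until its tongue lies over the edge of the cover, as far as it goes. Push only: do not pull up or lift any tube, and do not shift or knock over the dropper bottle, the glue stick and the tape roll beside the mixer.

Things in the scene. Friction and masses are not known exactly. Their poses are not given: they have to be found in the camera images.
- mixer: White tube mixer, fixed, base 150 (x) x 190 (y) x 38 mm. Origin: centre of its underside, on the desk; x from its front (latch) to its back (hinge), y to the left seen from the front, z up. Its cradle has holes in two rows x = -15, +15 mm and five columns y = -60, -30, 0, 30, 60 mm. Caps are 17 mm wide; a seated cap's top is 146 mm up. All x, y, z here in mm are in this frame.
- cradle_front (a point): Middle of the top of the cradle's front rail, at x = -52, z = 145; the rail is 10 mm deep and runs between the side walls. The side walls are 3 mm thick, at y = +-79.5, from x = -58 to 46, tops at z = 146; at the hinge (x = 38 to 54) they rise to z = 157.
- tube_a (a joint): How far tube A (red cap, front row x = -15, y = +60 mm) stands above its seat, m; 0 = fully home. A spring grip holds it wherever it is left; pressing it down takes about 4 N until it meets its stop.
- tube_b (a joint): The same for tube B (red cap, front row x = -15, y = -30 mm).
- tube_a_top (a point): Centre of the top of tube A's cap.
- tube_b_top (a point): Centre of the top of tube B's cap.
- cover_hinge (a point): Middle of the cover's hinge axis, which runs along the mixer's y at x = 46, z = 150.5.
- cover (a joint): Angle of the hold-down cover, rad: 0 = flat over the caps, 1.57 = upright, 2.1 = leaning back on its stop. Light hinge friction (0.03 N m): it stays where it is left near upright; tipped forward past about 1.0 rad it falls shut by itself, damped, in about 1 s. A proud tube stops it part way, and so does a latch turned too early.
- cover_edge (a point): Middle of the cover's free edge (uppermost when it stands open). The cover is a blue frame with a clear window, solid to the touch, 5 mm thick, 150 mm wide, 86 mm from the hinge axis to this edge, about 150 g. Shut, its top is at z = 153 and this edge at x = -40.
- latch_pivot (a point): Centre of the underside of the latch on its vertical pivot, at x = -52, y = 0, z = 155 in the mixer's frame.
- latch (a joint): Angle of the yellow turn latch, rad: 0 = tongue along the mixer's +y; below 0 (to -0.6) it points away from the cover; from about 0.1 up it gets in the way of the cover's edge; 1.57 = end stop, tongue pointing to +x over the shut cover's edge (turns clockwise seen from above). Stays where it is left; needs about 1 N at the tab.
- latch_tab (a point): Centre of the top of the latch's upright thumb tab, 24.5 mm out from the pivot, at z = 183. The tab is 6 mm thick along the turning direction and 14 mm long; it stands 22 mm above the tongue, which is 12 mm wide, 32 mm long from the pivot, and lies at z = 155 to 161.
- tube_1: Loose blood tube with a red cap, 13 mm wide, 101 tall, standing seated in the hole at x = -15, y = 0 mm of the mixer. Origin: its foot, 45 mm above the mixer's underside.
- tube_2: Loose blood tube with a red cap, 13 mm wide, 101 tall, standing seated in the hole at x = 15, y = 60 mm of the mixer. Origin: its foot, 45 mm above the mixer's underside.
- tube_3: Loose blood tube with a blue cap, 13 mm wide, 101 tall, standing seated in the hole at x = 15, y = 30 mm of the mixer. Origin: its foot, 45 mm above the mixer's underside.
- tube_4: Loose blood tube with a red cap, 13 mm wide, 101 tall, standing seated in the hole at x = 15, y = -30 mm of the mixer. Origin: its foot, 45 mm above the mixer's underside.
- tube_5: Loose blood tube with a blue cap, 13 mm wide, 101 tall, standing seated in the hole at x = 15, y = -60 mm of the mixer. Origin: its foot, 45 mm above the mixer's underside.
- dropper: Green-capped white dropper bottle, 27 mm across, 78 high, loose on the desk beside the mixer; to be left alone. Origin: centre of its underside.
- glue: Yellow glue stick standing on end, 26 mm across, 80 high, loose on the desk behind the mixer's right corner; to be left alone. Origin: centre of its underside.
- tape: Roll of cream tape lying flat, 74 mm across, 19 high, loose on the desk behind the mixer; to be left alone. Origin: centre of its underside.

How it is judged:
On the way, in this order (a step that is already met when the one before it is completed fails the run):
1. both proud tubes are pressed home while the cover still stands open and the latch is still clear (value of joint each of tube_a, tube_b below 0.002 m and value of joint cover above 1.3 rad and value of joint latch below 0.6 rad), for 0.2 s.
2. the cover has been flipped over and lies flat, the latch still clear (value of joint each of tube_a, tube_b below 0.002 m and value of joint cover below 0.04 rad and value of joint latch below 0.6 rad), for 0.2 s.
3. the latch is turned over the cover's edge (value of joint cover below 0.04 rad and value of joint latch above 1.4 rad), for 0.2 s.
At the end, for the whole second after the job is handed in: Both tubes A and B within 2 mm of fully home, the five other tubes still seated (within 5 mm), the cover flat (within 0.04 rad) and the latch turned at least 1.4 rad, over the cover's edge (all of step 3 and value of joint each of tube_a, tube_b below 0.002 m and z of each of tube_1, tube_2, tube_3, tube_4, tube_5 in the frame of mixer below 0.05 m); the robot touches nothing.
It fails at once if a tube is lifted or pulled up (loose one more than 15 mm, tube A or B more than 5 mm above its highest start) (z of any of tube_1, tube_2, tube_3, tube_4, tube_5 in the frame of mixer above 0.06 m or value of joint any of tube_a, tube_b above 0.023 m).
It fails at once if the bottle, the glue stick or the tape roll is shifted more than 25 mm or knocked over (distance of any of dropper, glue, tape from where it was at the start of the episode above 0.025 m or angle between any of dropper, glue, tape's own z axis and vertical above 0.5 rad).
It also fails if it takes over 51 s, if anything falls off the work surface, if the arm or the gripper's body presses on something with over 40 N, if the wrist force passes 120 N, or if a joint passes its speed limit or range.

## Working session

There is one attempt and no reset: what is moved stays moved. The work goes in short steps, Python scripts to look and compute and a tool call to move; the robot and the scene stay as the last step left them, time stands still between calls to the robot, and variables do not carry over. Pictures are saved under pics/ and viewed, at most 10 in all, crops included, and the job is handed in when it is done.

Besides the shell and the picture viewer there is one more tool, called after "Request:" in YAML: its name, and indented under it one key for each argument. drive_tool: Moves the arm, as the interface text tells. Its arguments: {"type":"object","properties":{"series":{"type":"array"},"hand":{"type":"number"},"newtons":{"type":"number"}},"required":["series"]}

```bash
mkdir -p pics; python3 - <<'E'
from bench import r, vision
import cv2,numpy as np
s=r.read_state();print(s)
for n in("side","top"):
    c=vision.camera(n);cv2.imwrite(f"pics/{n}0.png",c["color"][...,::-1]);np.savez(f"{n}0.npz",**{k:np.array(v) for k,v in c.items()})
    print(n,c["intrinsics"],c["R"],c["t"])
E
```

```text
{'time': 0.0, 'joint_positions': array([-1.36559923,  0.33284987, -0.06468865,  1.46090984,  0.02158821,
        1.34990932, -0.08847308]), 'joint_vel': array([-0.00055779,  0.00036616,  0.00014784, -0.00133736,  0.00055824,
       -0.00042262,  0.00023732]), 'joint_torque': array([-6.02379550e-04, -6.23260760e+01,  2.42727762e-02, -3.89887583e+01,
       -6.15022634e-02,  4.01911314e-02,  1.45331410e-04]), 'ee_pos': array([0.14107009, 0.60849603, 0.22978267]), 'eef_rot': array([ 1.13635563e-01,  9.93522260e-01, -6.88897671e-04, -5.05145508e-05]), 'ft_force': array([-0.60051252, -0.61594205, -0.57426758]), 'torque': array([-0.0254207 , -0.02154851,  0.00570266]), 'grip_force': 0.0, 'width': 0.0869614984603513}
side [[436.80472876   0.         317.60796354]
 [  0.         436.80472876 195.18159102]
 [  0.           0.           1.        ]] [[ 0.48823942 -0.8726547  -0.00980011]
 [-0.71507133 -0.39358553 -0.57772262]
 [ 0.50029518  0.28907473 -0.81617433]] [-0.60645085  0.26741523  0.82905537]
top [[376.5012327    0.         317.75346519]
 [  0.         376.5012327  201.94542839]
 [  0.           0.           1.        ]] [[-0.1724026  -0.98501821  0.00405947]
 [-0.96245825  0.16757406 -0.21352531]
 [ 0.20964606 -0.04071939 -0.9769291 ]] [-0.34226026  0.57363507  0.85047854]
```

View pics/side0.png

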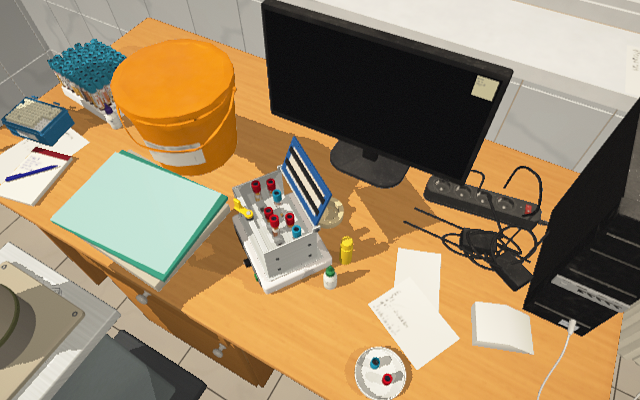

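View pics/top0.png

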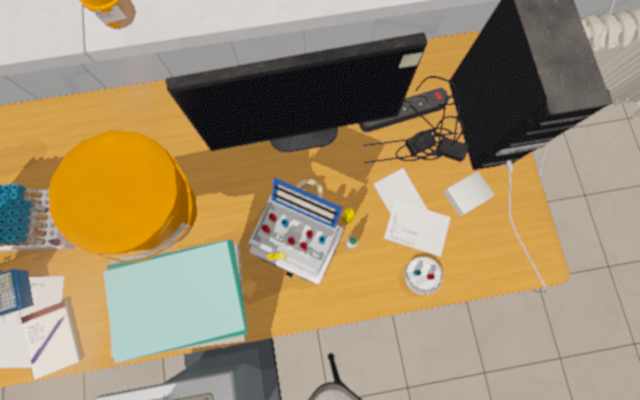

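The side view shows the mixer at about (285,225), with the cover standing, the bottle at (331,278), the glue at (347,250) and the tape at (333,210). The top view shows the mixer at about (297,235).

```bash
cat > h.py <<'E'
import numpy as np,cv2
def ray(c,u,v,z):
    d=c["R"].T@np.linalg.inv(c["intrinsics"])@np.array([u,v,1.]);o=-c["R"].T@c["t"]
    return o+d*(z-o[2])/d[2]
def tri(c1,p1,c2,p2):
    A=[]
    for c,p in((c1,p1),(c2,p2)):
        P=c["intrinsics"]@np.c_[c["R"],c["t"]]
        A+=[p[0]*P[2]-P[0],p[1]*P[2]-P[1]]
    A=np.array(A);return np.linalg.lstsq(A[:,:3],-A[:,3],rcond=None)[0]
def proj(c,X):
    q=c["intrinsics"]@(c["R"]@X+c["t"]);return q[:2]/q[2]
def blobs(img,col,box,amin=8):
    h=cv2.cvtColor(img,cv2.COLOR_RGB2HSV);H,S,V=cv2.split(h)
    m={"red":((H<8)|(H>170))&(S>130)&(V>60),"teal":(H>85)&(H<102)&(S>110)&(V>50),"blue":(H>103)&(H<125)&(S>110)&(V>50),
       "yellow":(H>20)&(H<34)&(S>150)&(V>120),"green":(H>45)&(H<85)&(S>100)&(V>40)}[col].astype(np.uint8)
    k=np.zeros_like(m);x0,y0,x1,y1=box;k[y0:y1,x0:x1]=m[y0:y1,x0:x1]
    n,_,st,ce=cv2.connectedComponentsWithStats(k)
    return [(ce[i].round(1).tolist(),st[i].tolist()) for i in range(1,n) if st[i,4]>=amin]
E
python3 - <<'E'
from h import *
for n,b in(("side",(220,130,370,300)),("top",(240,170,370,285))):
    c=np.load(n+"0.npz")
    for col in("red","teal","blue","yellow","green"):
        print(n,col)
        for p,st in blobs(c["color"],col,b):print("  ",p,st,ray(c,*p,.14).round(3)[:2])
b=[cv2.resize(cv2.cvtColor(np.load(n+"0.npz")["color"][y0:y0+130,x0:x0+130],cv2.COLOR_RGB2BGR),(400,400),interpolation=cv2.INTER_CUBIC) for n,x0,y0 in(("side",225,160),("top",240,165))]
b[0]=cv2.resize(cv2.cvtColor(np.load("side0.npz")["color"][130:300,220:370],cv2.COLOR_RGB2BGR),(400,453))[:400]
b=[cv2.copyMakeBorder(x,0,600-x.shape[0]-0,0,0,0)if 0 else x for x in b]
cv2.imwrite("pics/crop0.png",np.hstack(b))
E
```

```text
side red
   [270.5, 184.3] [266, 178, 9, 13, 79] [ 0.471 -0.327]
   [255.7, 186.4] [251, 180, 10, 14, 86] [ 0.453 -0.305]
   [271.3, 217.2] [264, 207, 15, 21, 171] [ 0.407 -0.37 ]
   [289.4, 218.7] [285, 213, 9, 12, 84] [ 0.421 -0.401]
side teal
   [276.6, 195.4] [272, 189, 10, 13, 83] [ 0.454 -0.352]
   [296.1, 231.1] [292, 225, 9, 13, 91] [ 0.404 -0.426]
side blue
   [307.9, 181.0] [282, 137, 50, 88, 820] [ 0.513 -0.388]
side yellow
   [241.5, 208.7] [233, 198, 20, 21, 157] [ 0.396 -0.311]
   [345.7, 250.0] [339, 236, 14, 29, 327] [ 0.413 -0.522]
side green
   [222.6, 199.7] [220, 194, 8, 15, 70] [ 0.396 -0.267]
   [329.7, 271.1] [326, 266, 9, 11, 68] [ 0.364 -0.517]
   [255.6, 276.8] [254, 274, 4, 7, 11] [ 0.293 -0.412]
top red
   [272.4, 217.2] [270, 214, 6, 7, 32] [ 0.473 -0.329]
   [265.3, 228.3] [262, 225, 7, 8, 37] [ 0.451 -0.31 ]
   [309.3, 233.8] [307, 231, 6, 7, 29] [ 0.423 -0.402]
   [290.9, 240.2] [288, 237, 7, 7, 35] [ 0.416 -0.361]
   [303.3, 245.7] [300, 242, 7, 8, 35] [ 0.4   -0.385]
top teal
   [284.5, 222.5] [282, 220, 6, 6, 31] [ 0.457 -0.353]
   [321.5, 239.1] [319, 236, 6, 7, 33] [ 0.407 -0.426]
top blue
   [306.4, 200.3] [272, 179, 70, 48, 457] [ 0.498 -0.408]
top yellow
   [348.1, 215.2] [342, 208, 13, 16, 159] [ 0.449 -0.493]
   [273.9, 255.6] [267, 253, 14, 6, 65] [ 0.39  -0.319]
top green
   [352.5, 240.3] [350, 238, 6, 5, 19] [ 0.393 -0.492]
```

View pics/crop0.png

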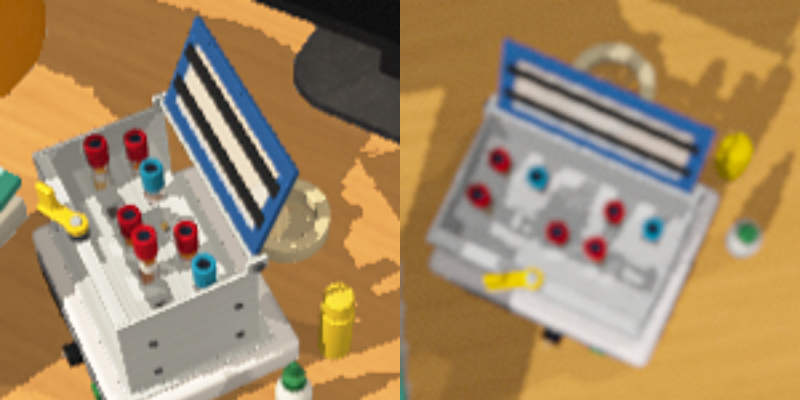

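The crops show tube A (upper-left red) and tube B (lower-middle red) standing proud. The latch is at the front-left, pointing outward along +y, and the cover leans slightly back.

```bash
cat > fit.py <<'E'
from h import *
from scipy.optimize import least_squares
S=np.load("side0.npz");T=np.load("top0.npz")
loc={1:(-15,0),2:(15,60),3:(15,30),4:(15,-30),5:(15,-60)}
px={1:((268.6,213),(290.9,240.2)),2:((270.5,184.3),(272.4,217.2)),3:((276.6,195.4),(284.5,222.5)),4:((289.4,218.7),(309.3,233.8)),5:((296.1,231.1),(321.5,239.1))}
for k,(a,b) in px.items(): print(k,tri(S,a,T,b).round(4))
def M(p,q): # mixer mm -> world
    c,s=np.cos(p[2]),np.sin(p[2]);return np.array([p[0]+(c*q[0]-s*q[1])/1e3,p[1]+(s*q[0]+c*q[1])/1e3,q[2]/1e3])
def f(p):
    e=[]
    for k in px:
        X=M(p,(*loc[k],139))
        if k!=1:e+=list(proj(S,X)-px[k][0])
        e+=list(proj(T,X)-px[k][1])
    return e
R=least_squares(f,[.43,-.37,-.6]);p=R.x
if __name__=="__main__":
    print(p,np.degrees(p[2]),np.round(R.fun,1))
    for n,q in dict(A=(-15,60,146),B=(-15,-30,146),piv=(-52,0,158),tab0=(-52,24.5,183),hinge=(46,0,150)).items():
        X=M(p,q);print(n,X.round(4),proj(S,X).round(1),proj(T,X).round(1))
    for a in(255.7,186.4),(265.3,228.3):pass
    print("A",tri(S,(255.7,186.4),T,(265.3,228.3)),"B",tri(S,(274,221),T,(303.3,245.7)))
    # cover free edge corners: side (293,137)ish, mid from top
    print("cover edge corner",tri(S,(294,137),T,(274,179)),M(p,(46,75,236)))
    print("bucket",[ray(T,u,v,.2).round(2) for u,v in((50,200),(120,135),(195,190),(120,255))])
    print("teal",[ray(T,u,v,.06).round(2) for u,v in((105,265),(235,245),(245,345),(120,358))],"monitor",[ray(T,u,v,.3).round(2) for u,v in((210,145),(425,50),(170,80))])
    print("glue",ray(T,348,215,.04),"tape",ray(T,310,190,.01),"drop",ray(T,352,241,.07))
E
python3 fit.py
```

```text
1 [ 0.4155 -0.3595  0.136 ]
2 [ 0.4721 -0.3276  0.1392]
3 [ 0.4561 -0.3519  0.1379]
4 [ 0.4222 -0.4014  0.1387]
5 [ 0.4063 -0.4254  0.1369]
[ 0.42674005 -0.36831397 -0.59804541] -34.26547822815512 [-0.2  0.9  0.6 -0.5 -0.6  0.2  0.5 -0.5 -0.4  0.5  0.6 -0.2 -0.3  0.4
  0.7 -0.2  0.1  0.8]
A [ 0.4481 -0.3103  0.146 ] [256.4 187.3] [265.4 229.3]
B [ 0.3975 -0.3847  0.146 ] [274.8 222.7] [303.2 246.5]
piv [ 0.3838 -0.339   0.158 ] [249.  214.5] [282.6 256.1]
tab0 [ 0.3976 -0.3188  0.183 ] [242.1 196.8] [270.7 250.2]
hinge [ 0.4648 -0.3942  0.15  ] [298.  197.1] [302.3 215. ]
A [ 0.44888282 -0.30970098  0.14813662] B [ 0.39756494 -0.38452989  0.15211436]
cover edge corner [ 0.5312111  -0.35067886  0.23014222] [ 0.5069833  -0.33223044  0.236     ]
bucket [array([0.57, 0.11, 0.2 ]), array([ 0.69, -0.04,  0.2 ]), array([ 0.55, -0.18,  0.2 ]), array([ 0.44, -0.02,  0.2 ])]
teal [array([0.44, 0.08, 0.06]), array([ 0.44, -0.22,  0.06]), array([ 0.21, -0.22,  0.06]), array([0.23, 0.06, 0.06])] monitor [array([ 0.59, -0.25,  0.3 ]), array([ 0.72, -0.68,  0.3 ]), array([ 0.74, -0.19,  0.3 ])]
glue [ 0.46578332 -0.50464071  0.04      ] tape [ 0.55211925 -0.42370218  0.01      ] drop [ 0.39817975 -0.49867359  0.07      ]
```

```bash
python3 - <<'E'
from fit import *
print("bucket rim c",tri(S,(173,82),T,(117,195)))
print("monitor corner TL",tri(S,(264,2),T,(168,78)),"TR",tri(S,(512,70),T,(425,42)),"BL",tri(S,(278,112),T,(210,148)))
X=tri(S,(236,199),T,(268.5,254.5));print("tab",X)
for a in(0,-.2,-.4,-.6):
    Y=M(p,(-52+24.5*np.sin(a),24.5*np.cos(a),175));print(a,proj(S,Y),proj(T,Y))
for th in(1.57,1.8,2.0,2.1):
    for y in(75,-75):
        Y=M(p,(46-86*np.cos(th),y,150.5+86*np.sin(th)));print(th,y,proj(S,Y).round(),proj(T,Y).round())
E
```

```text
1 [ 0.4155 -0.3595  0.136 ]
2 [ 0.4721 -0.3276  0.1392]
3 [ 0.4561 -0.3519  0.1379]
4 [ 0.4222 -0.4014  0.1387]
5 [ 0.4063 -0.4254  0.1369]
bucket rim c [ 0.55996448 -0.03024096  0.20770269]
monitor corner TL [ 0.69079971 -0.20416099  0.37187644] TR [ 0.68055615 -0.65256723  0.39100293] BL [ 0.6757449  -0.20715715  0.102927  ]
tab [ 0.38896284 -0.31242399  0.18281237]
0 [242.76475755 199.31352004] [271.12904705 250.57677523]
-0.2 [240.34193399 200.50957128] [270.31063462 252.83938301]
-0.4 [238.19708833 202.05962343] [269.95073014 255.21463327]
-0.6 [236.41473207 203.90661575] [270.06550461 257.60829229]
1.57 75 [278. 140.] [266. 192.]
1.57 -75 [315. 200.] [336. 223.]
1.8 75 [288. 137.] [271. 183.]
1.8 -75 [326. 197.] [340. 214.]
2.0 75 [296. 136.] [274. 177.]
2.0 -75 [334. 195.] [343. 207.]
2.1 75 [300. 136.] [276. 174.]
2.1 -75 [338. 195.] [345. 204.]
```

Request:
drive_tool:
  series:
    - [[0, 0, 5], 0]
    - [[0, 0, 6], 0]
    - [[0, 0, 6], 0]
    - [[1, -5, 2], 0]
    - [[3, -5, 0], -5]
    - [[3, -5, 0], -5]
    - [[3, -5, 0], -5]
    - [[3, -5, 0], -6]
    - [[3, -5, 0], 0]
    - [[3, -5, 0], 0]
  hand: 1
  newtons: 20

```text
time: 1.35
ee_pos: [0.3318, 0.2569, 0.4204]
eef_rot: [0.293, 0.956, 0.0, -0.0]
ft_force: [1.5, 0.1, 0.8]
width: 0.0019
grip_force: 0.0
```

Request:
drive_tool:
  series:
    - [[1.2, -5.6, 0], 0]
    - [[1.2, -5.6, 0], 0]
    - [[1.2, -5.6, 0], 0]
    - [[1.2, -5.6, 0], 0]
    - [[1.2, -5.6, 0], 0]
    - [[1.2, -5.6, 0], 0]
    - [[1.1, -5.6, -2], 0]
    - [[1.1, -5.6, -4], 0]
    - [[1.1, -5.6, -5], 0]
    - [[1.1, -5.6, -5], 0]

```text
time: 2.6
ee_pos: [0.4377, -0.2534, 0.2978]
eef_rot: [0.291, 0.957, 0.005, -0.004]
ft_force: [1.1, 2.6, -0.6]
width: 0.0004
grip_force: 0.0
```

```bash
python3 - <<'E'
from bench import r,vision
from fit import *
s=r.read_state();print(s["ee_pos"],s["eef_rot"],s["time"])
print("need A",M(p,(-15,60,0)),"B",M(p,(-15,-30,0)))
c=vision.camera("wrist");print(c["intrinsics"],c["mount"]);cv2.imwrite("pics/w1.png",c["color"][...,::-1]);np.savez("w1.npz",**{k:np.array(v) for k,v in c.items()})
E
```

```text
1 [ 0.4155 -0.3595  0.136 ]
2 [ 0.4721 -0.3276  0.1392]
3 [ 0.4561 -0.3519  0.1379]
4 [ 0.4222 -0.4014  0.1387]
5 [ 0.4063 -0.4254  0.1369]
[ 0.43771647 -0.25344384  0.29776481] [ 0.29079399  0.95676374  0.00481318 -0.00434043] 2.6
need A [ 0.44812518 -0.31028228  0.        ] B [ 0.39745264 -0.38466168  0.        ]
[[309.70691629   0.         310.44150119]
 [  0.         309.70691629 203.89455008]
 [  0.           0.           1.        ]] [[-2.04250514e-04 -9.70672086e-01 -2.40407280e-01  6.57717322e-02]
 [ 9.99999799e-01 -5.39885190e-05 -6.31617000e-04 -3.62076540e-04]
 [ 6.00113758e-04 -2.40407360e-01  9.70671902e-01 -1.52822839e-01]
 [ 0.00000000e+00  0.00000000e+00  0.00000000e+00  1.00000000e+00]]
```

View pics/w1.png

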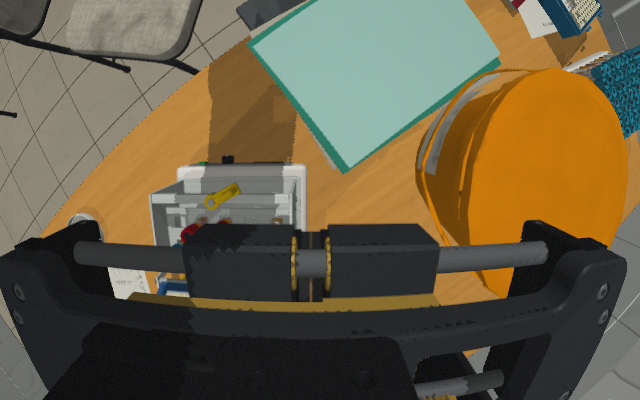

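The wrist view shows the latch (yellow, at (222,195)) turned away from the cover. Tube A is hidden behind the fingers.

Request:
drive_tool:
  series:
    - [[0.5, -2.9, -2], 0]
    - [[0.5, -2.8, -2], 0]
    - [[0, 0, -3], 0]
    - [[0, 0, -2], 0]
    - [[0, 0, 0], 0]
    - [[0, 0, 0], 0]
    - [[0, 0, 0], 0]
    - [[0, 0, 0], 0]
    - [[0, 0, 0], 0]
    - [[0, 0, 0], 0]

```text
time: 3.9
ee_pos: [0.4482, -0.3093, 0.2086]
eef_rot: [0.291, 0.957, 0.003, -0.005]
ft_force: [0.3, -0.7, 0.7]
width: 0.0007
grip_force: 0.0
```

Request:
drive_tool:
  series:
    - [[0, -0.1, -1.5], 0]
    - [[0, 0, -1.2], 0]
    - [[0, 0, -0.8], 0]
    - [[0, 0, -0.6], 0]
    - [[0, 0, -0.5], 0]
    - [[0, 0, -0.4], 0]
    - [[0, 0, -0.3], 0]
    - [[0, 0, -0.2], 0]
    - [[0, 0, 0], 0]
    - [[0, 0, 0], 0]

```text
time: 5.15
ee_pos: [0.4484, -0.3106, 0.1544]
eef_rot: [0.291, 0.957, 0.003, -0.005]
ft_force: [-3.0, 2.4, 13.0]
width: 0.0004
grip_force: 6.6
```

Request:
drive_tool:
  series:
    - [[0, 0, -0.1], 0]
    - [[0, 0, 0], 0]
    - [[0, 0, 2], 0]
    - [[0, 0, 2], 0]
    - [[-1.7, -2.5, 0], 0]
    - [[-1.7, -2.5, 0], 0]
    - [[-1.7, -2.4, 0], 0]
    - [[0, 0, 0], 0]
    - [[0, 0, 0], 0]
    - [[0, 0, 0], 0]

```text
time: 6.4
ee_pos: [0.398, -0.3834, 0.1926]
eef_rot: [0.29, 0.957, 0.003, -0.005]
ft_force: [-0.3, 1.1, 0.3]
width: 0.0001
grip_force: 0.0
```

Request:
drive_tool:
  series:
    - [[0, -0.1, -1.2], 0]
    - [[0, 0, -0.7], 0]
    - [[0, 0, -0.5], 0]
    - [[0, 0, -0.5], 0]
    - [[0, 0, -0.4], 0]
    - [[0, 0, -0.3], 0]
    - [[0, 0, -0.2], 0]
    - [[0, 0, -0.1], 0]
    - [[0, 0, -0.1], 0]
    - [[0, 0, 0], 0]

```text
time: 7.65
ee_pos: [0.3976, -0.3859, 0.1543]
eef_rot: [0.291, 0.957, 0.003, -0.004]
ft_force: [-4.5, 6.9, 23.8]
width: 0.0005
grip_force: 11.5
```

Request:
drive_tool:
  series:
    - [[0, 0, 3], 0]
    - [[0, 0, 5], 0]
    - [[0, 0, 5], 0]
    - [[0.4, 0, 2], 0]
    - [[2, -1.2, 0], 0]
    - [[2.5, -1.5, 0], 0]
    - [[2.5, -1.5, 0], 0]
    - [[2.5, -1.4, 0], 0]
    - [[0.6, -0.3, 0], 0]
    - [[0, 0, 0], 0]

```text
time: 8.9
ee_pos: [0.5017, -0.4446, 0.3022]
eef_rot: [0.291, 0.957, 0.003, -0.006]
ft_force: [0.1, -0.1, -0.2]
width: 0.0006
grip_force: 0.0
```

```bash
python3 - <<'E'
from bench import r,vision
from fit import *
c=vision.camera("side");cv2.imwrite("pics/s2.png",cv2.resize(c["color"][110:310,190:410,::-1],(660,600)))
for x in blobs(c["color"],"red",(220,130,370,300)):print(x)
E
```

```text
1 [ 0.4155 -0.3595  0.136 ]
2 [ 0.4721 -0.3276  0.1392]
3 [ 0.4561 -0.3519  0.1379]
4 [ 0.4222 -0.4014  0.1387]
5 [ 0.4063 -0.4254  0.1369]
([270.6, 184.4], [266, 178, 9, 14, 81])
([256.5, 189.8], [252, 184, 9, 12, 77])
([271.5, 219.3], [264, 207, 16, 25, 186])
([289.4, 218.8], [285, 213, 9, 12, 85])
```

View pics/s2.png

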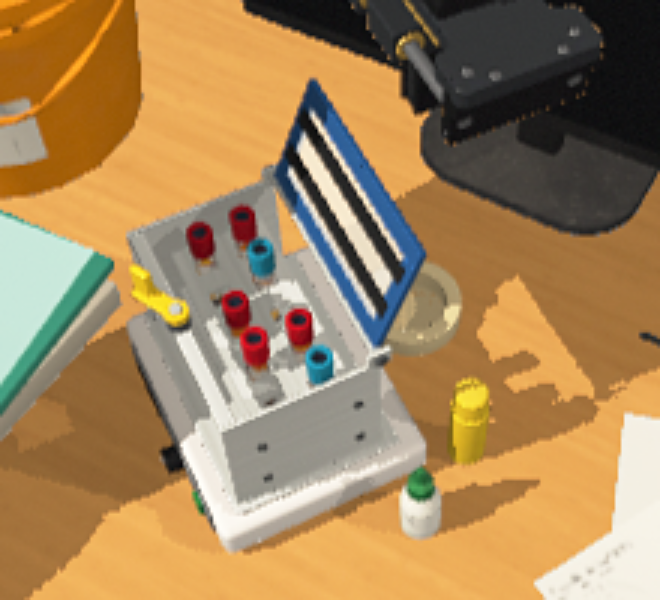

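Both tubes now look level with the others: cap A is at crop (200,240) and cap B at (255,347). The cover stands clear with the tool behind it. Next, descend and push.

Request:
drive_tool:
  series:
    - [[0, 0, -3], 0]
    - [[0, 0, -3], 0]
    - [[0, 0, -2], 0]
    - [[0, 0, -0.9], 0]
    - [[-0.6, 0.4, 0], 0]
    - [[-0.8, 0.55, 0], 0]
    - [[-0.8, 0.55, 0], 0]
    - [[-0.8, 0.55, 0], 0]
    - [[-0.8, 0.55, 0], 0]
    - [[-0.8, 0.55, 0], 0]

```text
time: 10.2
ee_pos: [0.4556, -0.4124, 0.2135]
eef_rot: [0.291, 0.957, 0.003, -0.005]
ft_force: [0.4, -0.5, -0.2]
width: 0.0006
grip_force: 0.4
```

Request:
drive_tool:
  series:
    - [[-0.8, 0.55, 0], 0]
    - [[-0.8, 0.55, 0], 0]
    - [[-0.8, 0.55, 0], 0]
    - [[-0.8, 0.55, 0], 0]
    - [[-0.4, 0.3, 0], 0]
    - [[0, 0, 0], 0]
    - [[0, 0, 0], 0]
    - [[0, 0, 0], 0]
    - [[0, 0, 0], 0]
    - [[0, 0, 0], 0]

```text
time: 11.45
ee_pos: [0.4201, -0.3879, 0.2134]
eef_rot: [0.291, 0.957, 0.003, -0.005]
ft_force: [0.0, -0.1, -0.4]
width: 0.0003
grip_force: 0.0
```

```bash
python3 - <<'E'
from bench import r,vision
from fit import *
s=r.read_state();print(s["ee_pos"],s["ft_force"])
c=vision.camera("side");cv2.imwrite("pics/s3.png",cv2.resize(c["color"][110:310,190:410,::-1],(660,600)))
E
```

```text
1 [ 0.4155 -0.3595  0.136 ]
2 [ 0.4721 -0.3276  0.1392]
3 [ 0.4561 -0.3519  0.1379]
4 [ 0.4222 -0.4014  0.1387]
5 [ 0.4063 -0.4254  0.1369]
[ 0.42010247 -0.38785016  0.21341468] [ 0.01754647 -0.14879435 -0.36979886]
```

View pics/s3.png

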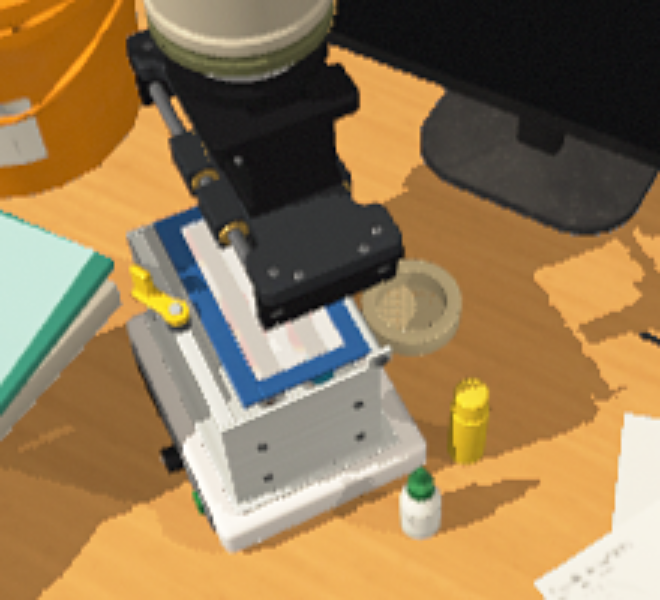

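The cover looks flat over the caps, and the latch is clear at crop (160,297). Next, go round to the front of the latch.

Request:
drive_tool:
  series:
    - [[0, 0, 3], 0]
    - [[-1.3, 2.6, 0], 0]
    - [[-1.5, 2.7, 0], 0]
    - [[-1.5, 2.7, 0], 0]
    - [[-1.3, 2.6, 0], 0]
    - [[0, 0, -2], 0]
    - [[0, 0, -3], 0]
    - [[0, 0, -1.7], 0]
    - [[0, 0, 0], 0]
    - [[0, 0, 0], 0]

```text
time: 12.75
ee_pos: [0.3679, -0.2904, 0.1785]
eef_rot: [0.292, 0.956, 0.004, -0.008]
ft_force: [-0.2, -0.2, 0.2]
width: 0.0004
grip_force: 0.0
```

```bash
python3 - <<'E'
from bench import r,vision
from fit import *
s=r.read_state();print(s["ee_pos"],s["ft_force"])
prev=s["ee_pos"]
for q in[(-85,37),(-72,38),(-64.5,39),(-59,39.5),(-54.8,38.8),(-50,37),(-46,34.2),(-42.5,31),(-39.8,26.7),(-36,22),(-31,18),(-30,14)]:
    X=M(p,(*q,176));print(q,((X-prev)*100).round(2));prev=X
c=vision.camera("side");cv2.imwrite("pics/s4.png",cv2.resize(c["color"][110:310,190:410,::-1],(660,600)))
E
```

```text
1 [ 0.4155 -0.3595  0.136 ]
2 [ 0.4721 -0.3276  0.1392]
3 [ 0.4561 -0.3519  0.1379]
4 [ 0.4222 -0.4014  0.1387]
5 [ 0.4063 -0.4254  0.1369]
[ 0.36788172 -0.29038766  0.17847823] [-0.23583678 -0.1752726   0.16809364]
(-85, 37) [ 0.94  0.05 -0.25]
(-72, 38) [ 1.13 -0.65  0.  ]
(-64.5, 39) [ 0.68 -0.34  0.  ]
(-59, 39.5) [ 0.48 -0.27  0.  ]
(-54.8, 38.8) [ 0.31 -0.29  0.  ]
(-50, 37) [ 0.3  -0.42  0.  ]
(-46, 34.2) [ 0.17 -0.46  0.  ]
(-42.5, 31) [ 0.11 -0.46  0.  ]
(-39.8, 26.7) [-0.02 -0.51  0.  ]
(-36, 22) [ 0.05 -0.6   0.  ]
(-31, 18) [ 0.19 -0.61  0.  ]
(-30, 14) [-0.14 -0.39  0.  ]
```

View pics/s4.png

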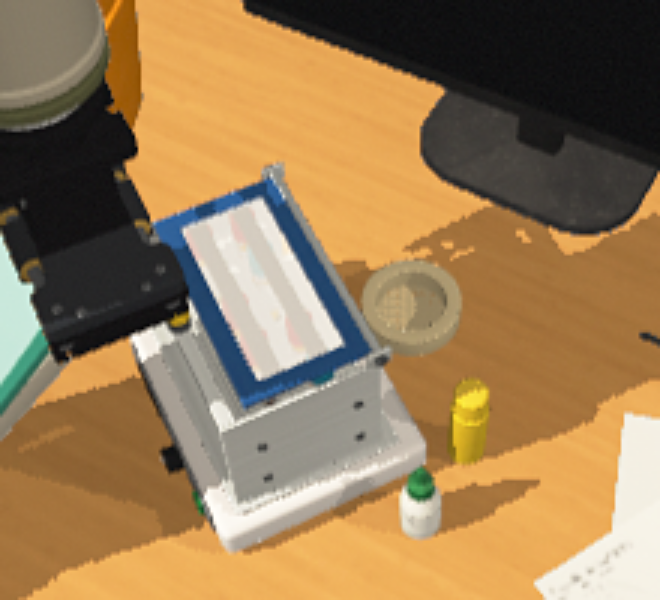

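The cover is flat and the tool is in front of the latch. Next, push the tab.

Request:
drive_tool:
  series:
    - [[0.5, 0.03, -0.3], 0]
    - [[0.45, 0.03, 0], 0]
    - [[0.6, -0.33, 0], 0]
    - [[0.55, -0.32, 0], 0]
    - [[0.7, -0.35, 0], 0]
    - [[0.5, -0.3, 0], 0]
    - [[0.3, -0.3, 0], 0]
    - [[0.3, -0.4, 0], 0]
    - [[0, 0, 0], 0]
    - [[0, 0, 0], 0]

```text
time: 14.05
ee_pos: [0.4091, -0.3082, 0.1755]
eef_rot: [0.291, 0.957, 0.005, -0.006]
ft_force: [6.3, 2.5, -1.6]
width: 0.0004
grip_force: 3.2
```

```bash
python3 - <<'E' | tail -2
from bench import r
from fit import *
s=r.read_state();d=s["ee_pos"][:2]-p[:2];c_,s_=np.cos(p[2]),np.sin(p[2])
print("mixer xy",1e3*(c_*d[0]+s_*d[1]),1e3*(-s_*d[0]+c_*d[1]),s["ee_pos"][2],s["ft_force"])
E
```

```text
5 [ 0.4063 -0.4254  0.1369]
mixer xy -48.45784668386849 39.713873412140224 0.1755036937564024 [ 6.28891364  2.52585965 -1.56769271]
```

Request:
drive_tool:
  series:
    - [[-0.1, -0.35, 0], 0]
    - [[-0.1, -0.35, 0], 0]
    - [[0.1, -0.55, 0], 0]
    - [[-0.05, -0.45, 0], 0]
    - [[0, -0.5, 0], 0]
    - [[0.1, -0.55, 0], 0]
    - [[0, -0.35, 0], 0]
    - [[0, 0, 0], 0]
    - [[0, 0, 0], 0]
    - [[0, 0, 0], 0]

```text
time: 15.3
ee_pos: [0.407, -0.3378, 0.1742]
eef_rot: [0.291, 0.957, 0.007, -0.009]
ft_force: [0.5, 13.2, 1.9]
width: 0.0004
grip_force: 5.3
```

```bash
python3 - <<'E' | tail -1
from bench import r
from fit import *
s=r.read_state();d=s["ee_pos"][:2]-p[:2];c_,s_=np.cos(p[2]),np.sin(p[2])
print("mixer xy",1e3*(c_*d[0]+s_*d[1]),1e3*(-s_*d[0]+c_*d[1]),s["ee_pos"][2],s["ft_force"])
E
```

```text
mixer xy -33.55463783062038 14.112592443121295 0.1742499531103183 [ 0.47121105 13.2387981   1.86615124]
```

Request:
drive_tool:
  series:
    - [[0, -0.1, 0], 0]
    - [[0, 0, 0], 0]
    - [[0.6, 0.8, 0], 0]
    - [[0.6, 0.8, 0], 0]
    - [[0, 0, 4], 0]
    - [[0, 0, 5], 0]
    - [[-1, 4, 3], 0]
    - [[-1, 5, 0], 0]
    - [[-1, 5, 0], 0]
    - [[0, 0, 0], 0]

```text
time: 16.55
ee_pos: [0.3935, -0.2045, 0.2918]
eef_rot: [0.287, 0.958, 0.008, -0.011]
ft_force: [-0.2, -0.1, 0.2]
width: 0.0006
grip_force: 0.0
```

```bash
python3 - <<'E' | tail -12
from bench import r,vision
from fit import *
for n,b in(("side",(220,130,370,300)),("top",(240,170,340,285))):
    c=vision.camera(n);print(n,blobs(c["color"],"yellow",b))
    if n=="side":a=cv2.resize(c["color"][130:290,220:360,::-1],(400,457))
    else:a=np.hstack([a,cv2.resize(c["color"][170:285,240:341,::-1],(400,457))])
cv2.imwrite("pics/s5.png",a)
for f in(1.2,1.4,1.57):
    X=M(p,(-52+24.5*np.sin(f),24.5*np.cos(f),175));print(f,proj(S,X),proj(T,X))
print(r.read_state()["ft_force"])
E
```

```text
1 [ 0.4155 -0.3595  0.136 ]
2 [ 0.4721 -0.3276  0.1392]
3 [ 0.4561 -0.3519  0.1379]
4 [ 0.4222 -0.4014  0.1387]
5 [ 0.4063 -0.4254  0.1369]
side [([256.1, 209.3], [244, 200, 22, 19, 164]), ([345.7, 250.1], [339, 236, 14, 29, 331])]
top [([286.1, 248.2], [282, 242, 9, 16, 61])]
1.2 [257.6791056 200.9487238] [282.74584152 243.605514  ]
1.4 [259.33171421 202.59727513] [285.07620892 243.96939707]
1.57 [260.38312635 204.21940738] [286.96162659 244.63964078]
[-0.21695764 -0.78843929  0.16555003]
```

View pics/s5.png

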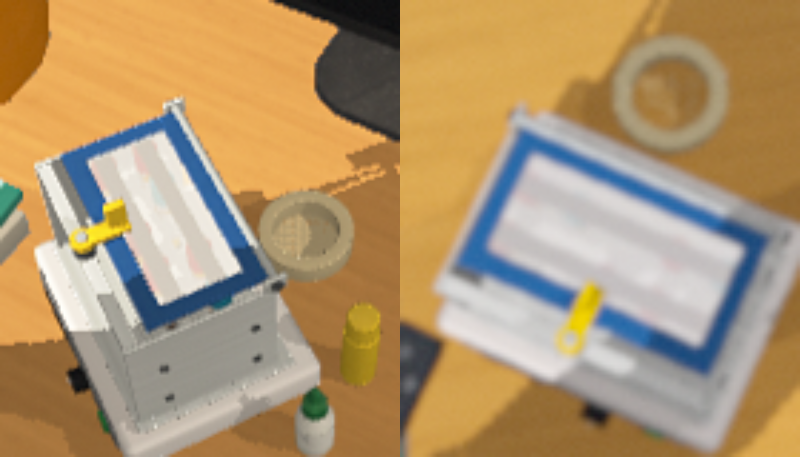

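The cover is flat and the latch tongue lies over its edge. The tab is at side pixel (261,204.6), against (260.4,204.2) predicted for the end stop. The bottle, glue stick and tape roll stand where they were.

```bash
python3 -c "
from bench import r
print(r.close_job())"
```

```text
the job is handed in; nothing more can be done
None
```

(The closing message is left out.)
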